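Move a slide cassette from the warmer to the drying chamber with the plate lifter

ROBOT

A 7-joint arm with a two-finger parallel gripper is mounted at the origin on the work surface. World frame = base frame: x ahead of the robot, y to its left, z up, the work surface at z = 0. Lengths are in mm, angles in rad, forces in N, time in s.
With the tool pointing down it reaches from about 425 to 1025 mm from the base axis. Payload 3.6 kg.
Tool frame: the origin (TCP) lies between the finger pads; the fingertips stand 22 mm ahead of it and the grasp point (between the pads) lies 3 mm ahead of it (tcp_to_tips is the distance from the TCP to the fingertips, in mm); z points along the fingers, y is the line along which they close (so a half turn about z gives the same grasp; the last joint's range is limited). The gripper opens to 85 mm and grips with 20 to 120 N. Pads are 22 mm wide; open, the fingers measure 114 mm over their backs; the gripper's body (76 mm by 85 mm) begins 54 mm behind the grasp point. The pads swing forward as they close: fully open they stand 13 mm farther back than shut.
Start: joints at [1.103, 0.591, 0.048, 1.609, -0.033, 0.943, -0.034], TCP at [265.415, -674.674, 253.302] pointing down, gripper open.
Joint ranges: [-2.69, 2.69], [-0.47, 2.24], [-1.27, 1.36], [0.19, 2.51], [-1.53, 4.68], [0.08, 2.07], [-3.09, 3.09]. Speed limits (rad/s): [2.57, 2.57, 3.14, 3.14, 3.14, 3.14, 3.14].

INTERFACE

Orientations are given as [roll, pitch, yaw] about the fixed x, y, z axes, in that order (R = Rz(yaw) Ry(pitch) Rx(roll)).
In Python, from cell import state, camera, finish_job, boxes_of, tip_of, tcp_to_tips gives the robot as it stands. The module is installed in compiled form; this text tells all that it offers.
- The arm moves only by the tool play_rows, never from a script. Its arguments are lists of equal length, an entry for each row: "offset": the shift along the tool's x, y, z each as a share of 0.12 m, from -1 to 1, a list of three; "delta_rot": the turn, a rotation vector about the tool's x, y, z each as a share of 2 pi rad, from -1 to 1, a list of three. A call has 1 to 12 rows; each row is the pose to reach, as a shift and turn from the pose commanded when the call began, along the tool's axes at that moment, turning the shorter way round; what a row does not reach only later rows make up. A row lasts 1/12 s, in which the tool goes at most 41.7 mm and 7.16 degrees, less where a joint would pass 70% of its speed; a pose out of reach is approached as far as the arm can. A call with a number of a shift or a turn outside -1 to 1 is refused whole. A call with a gripper value outside its range is refused whole. "grip" is the opening, from -1 (shut) to 1 (fully open), set as the call begins (left out, the last holds). The fingers move at their own pace and stop on an object; "squeeze" is the grip in N (left out, the last holds). Time passes only in rows, so rows that repeat a pose let the fingers close. It gives the time, the measured TCP pose, the force, the opening and the grip force at its end, in the units of the state.
- state(): the state, without advancing time (a new reading comes with each control period).
- camera(name): name is "side" or "top"; returns a dict with "image" (420x560x3 uint8, red, green, blue), "z_map" (420x560 float32, mm along the optical axis (not along the pixel's ray), 0 where there is no reading), "vfov" (degrees; the focal length in pixels is half the picture's height over the tangent of half this angle, whatever the lens; pixels are square), "cx", "cy" (the principal point, pixels), "camera_from_world" (4x4, takes a point from world to camera coordinates). Camera axes: x right, y down, z forward; pixel columns grow to the right and rows downward; lengths in mm; the calibration is good to about 2 mm. A picture is of the moment at which its call begins.
- finish_job(): hands the job in; it is judged then, once.
Trained networks look in a picture, given as the dict that the camera call returned (one of the last four; its "shot" number tells which), for a name from the list of things; names that differ only in an ending like _2 or _b are one class to them, and where a whole thing is asked for, a point or a joint stands for the part that bears it (a point fixed in the world has none). Each returns a list of dicts, best first, with "conf" (0 to 1); they miss things now and then, are a little off and sometimes report something else, mostly with a low value. They report only what shows in the picture. A call takes as long as a camera call. They do not tell look-alikes from the thing itself.
- boxes_of(picture, thing): "pixel" ([column, row] in pixels, amid what is visible of it).
- tip_of(picture, thing): "pixel" ([column, row] in pixels: a listed point, or the origin of a listed thing).
The state is a dict: "time": time; "q": joint angles; "qvel": joint speeds; "joint_torque": joint torques, N m; "eef_pos": TCP position; "eef_rot": TCP orientation; "contact_force": force on the tool from outside, world axes, zero at the start; "ft_torque": the same for the moment, N m; "width": finger opening in mm; "grasp_force": force on a finger pad.
Only numpy, scipy, OpenCV 4.12 (cv2) and the standard library are available. Lean on these libraries where they do the work, as an engineer would, in place of code of your own. Each camera call takes 0.05 s, during which the arm holds its last target. There are 200 camera calls.

TASK

Take the plate lifter from its rest, slide its blade under the black slide cassette between the rails of the warming block, and carry the cassette level through the open front of the drying chamber, leaving it lying squarely in the middle of the chamber's two rails. Then draw the lifter out and lay it back on its rest the way it was. Do not touch the cassette with the gripper, and do not disturb the bottle and the white dish that stand near the lifter.

Things in the scene. Friction and masses are not known exactly. Their poses are not given: they have to be found in the camera images.
- cassette: Flat black slide cassette with a glass window and four corner screws: 90 mm along its x, 96 mm along its y, 8 mm thick, about 100 g. Origin: centre of its underside, z up. It lies loose across the warmer's two rails.
- lifter: Plate lifter (cranked spatula), 130 g. Origin: centre of the underside of its flat steel blade, 90 (x) x 52 (y) x 2.5 mm; +x is out of the free edge. From the rear edge (x = -45) a neck 16 mm wide rises back at 54 degrees to a level grey handle, x = -185 to -85 mm, 14 mm wide, 18 mm high, centre line at z = 62 mm. Starts with blade flat on the bench, handle end in its rest.
- lifter_grip (a point): Good grip point on the lifter: in the middle of the handle's section, at x = -125 mm, z = +62 mm in the lifter's frame; axes as the lifter's.
- rest: Fixed lifter rest: a post 22 mm (x) by 46 mm (y), on a foot 36 x 48 mm, whose flat top at z = 52.5 mm carries the handle between two cheeks 12 mm high, 34 mm apart inside. Origin: centre of its foot on the bench, z up; +x is the way the lifter's blade points when at rest.
- rest_home (a point): Where the lifter's origin belongs when it lies on its rest: 168 mm along the rest's +x from its origin, on the bench; axes as the rest's.
- warmer: Fixed aluminium warming block 150 x 150 mm, 34 mm high. On it two steel rails along its x, each 110 mm long, 10 mm wide, 16 mm high (tops 50 mm above the bench), centred at y = +-40 mm: 70 mm clear between them. Origin: centre of its underside, z up; front (control panel) faces its -x, the robot. No roof or stops.
- warmer_seat (a point): Middle of the warmer between the rails, at the height of their tops (50 mm above the bench); axes as the warmer's.
- chamber: Fixed drying chamber, open at its front (its -x, facing the robot). Base 135 (x) x 150 (y) mm, 20 mm high, two rails as the warmer's (tops 36 mm above the bench). White side walls 132 mm apart inside; clear roof x = -65 to +65 mm, underside 89 mm, top with trim 101 mm above the bench. Rear wall 50 mm high, inner face at x = +60 mm. Origin: centre of its underside, z up.
- chamber_seat (a point): Where the centre of the cassette's underside belongs: middle of the chamber between the rails, at the height of their tops; axes as the chamber's.
- bottle_a: Bystander: glass bottle, orange cap, about 76 mm across, 150 mm high, between and beyond the task things. Origin: centre of its underside.
- dish: Bystander: flat closed white dish 84 mm across, 14 mm high, on the near side of the bench. Origin: centre of its underside.
There are look-alikes about, which are no part of the job. Of the things like the chamber, leave any that is turquoise; of the rest the larger one is meant.

How it is judged (in metres and radians):
On the way, in this order (a step that is already met when the one before it is completed fails the run):
1. the cassette is lifted off the warmer's rails, carried by the lifter (z of cassette in the frame of warmer_seat above 0.01 m and contact force between lifter and cassette above 0.2 N and contact force between cassette and warmer below 0.05 N), for 0.2 s.
2. the cassette lies on the chamber's rails, free of the lifter (x of cassette in the frame of chamber_seat between -0.02 and 0.02 m and y of cassette in the frame of chamber_seat between -0.016 and 0.016 m and z of cassette in the frame of chamber_seat between -0.004 and 0.004 m and angle between cassette's own z axis and vertical below 0.06 rad and angle between the x axis of cassette and the x axis of chamber, either way round below 0.2 rad and linear speed of cassette below 0.02 m/s and contact force between lifter and cassette below 0.05 N), for 0.2 s.
At the end, for the whole second after the job is handed in: Cassette at rest on both chamber rails, level (0.06 rad, 4 mm), within 20 mm lengthways, 16 mm sideways and 0.2 rad of the seat, clear of the lifter; lifter at rest on its rest, blade flat on the bench (0.08 rad, 6 mm), within 30 mm along and across and 0.2 rad of home (all of step 2 and x of lifter in the frame of rest_home between -0.03 and 0.03 m and y of lifter in the frame of rest_home between -0.03 and 0.03 m and z of lifter in the frame of rest_home between -0.005 and 0.006 m and angle between lifter's own z axis and vertical below 0.08 rad and angle between the x axis of lifter and the x axis of rest, either way round below 0.2 rad and linear speed of lifter below 0.02 m/s); the robot touches nothing.
It fails at once if the gripper or arm touches the cassette (contact force between any of the fingers, the arm and cassette above 0.3 N).
It fails at once if the cassette is tipped more than 0.4 rad from level (angle between cassette's own z axis and vertical above 0.4 rad).
It fails at once if the bottle or dish among the task things is moved more than 30 mm or tipped over (distance of any of bottle_a, dish from where it was at the start of the episode above 0.03 m or angle between any of bottle_a, dish's own z axis and vertical above 0.4 rad).
It also fails if it takes over 72 s, if anything falls off the work surface, if the arm or the gripper's body presses on something with over 40 N, if the wrist force passes 120 N, or if a joint passes its speed limit or range.

## Working session

There is one attempt and no reset: what is moved stays moved. The work goes in short steps, Python scripts to look and compute and a tool call to move; the robot and the scene stay as the last step left them, time stands still between calls to the robot, and variables do not carry over. Pictures are saved under pics/ and viewed, at most 10 in all, crops included, and the job is handed in when it is done.

Besides the shell and the picture viewer there is one more tool, called after "Request:" as name(argument=value, ...) on one line, values as JSON. play_rows: Moves the arm, as the interface text tells. Shift numbers are shares of 0.12 m and turn numbers shares of 2 pi rad, none past 1 either way. Its arguments: {"type":"object","properties":{"offset":{"type":"array"},"delta_rot":{"type":"array"},"grip":{"type":"number"},"squeeze":{"type":"number"}},"required":["offset","delta_rot"]}

```bash
mkdir -p pics; cat > h.py <<'E'
import numpy as np, cv2
from cell import *
def save(c,n): cv2.imwrite('pics/'+n,c['image'][:,:,::-1])
def f(c): return 210/np.tan(np.radians(c['vfov']/2))
def w(c,u,v,z=None,d=None):
    """pixel -> world; on plane z=const or at depth d"""
    T=np.linalg.inv(c['camera_from_world']); r=np.array([(u-c['cx'])/f(c),(v-c['cy'])/f(c),1])
    if d is None:
        dr=T[:3,:3]@r; d=(z-T[2,3])/dr[2]
    return T[:3,:3]@(r*d)+T[:3,3]
def cloud(c):
    v,u=np.mgrid[:420,:560]; d=c['z_map']; T=np.linalg.inv(c['camera_from_world'])
    P=np.stack([(u-c['cx'])/f(c)*d,(v-c['cy'])/f(c)*d,d],-1)@T[:3,:3].T+T[:3,3]; P[d==0]=np.nan
    return P
E
python3 - <<'E'
from h import *
for n in('top','side'):
    c=camera(n); save(c,n+'0.png'); P=cloud(c)
    print(n,np.linalg.inv(c['camera_from_world']).round(2).tolist(),f(c))
    for t in('cassette','lifter','lifter_grip','rest','rest_home','warmer','warmer_seat','chamber','chamber_seat','bottle_a','dish'):
        for k,fn in(('b',boxes_of),('t',tip_of)):
            print(t,k,[(np.round(r['pixel']).tolist(),round(r['conf'],2),P[int(r['pixel'][1]),int(r['pixel'][0])].round().tolist()) for r in fn(c,t)[:4]])
print(state())
E
```

```text
top [[-0.0, -0.98, 0.18, 325.78], [-1.0, 0.0, 0.01, -182.54], [-0.01, -0.18, -0.98, 1337.76], [0.0, 0.0, 0.0, 1.0]] 386.99208042034996
cassette b [([157.0, 196.0], 0.97, [612.0, 255.0, 59.0]), ([224.0, 159.0], 0.43, [725.0, 22.0, 108.0])]
cassette t [([154.0, 196.0], 0.61, [612.0, 262.0, 57.0])]
lifter b [([233.0, 212.0], 0.73, [566.0, 0.0, -2.0])]
lifter t [([234.0, 210.0], 0.74, [577.0, 0.0, -1.0])]
lifter_grip b [([232.0, 212.0], 0.8, [570.0, 8.0, -3.0])]
lifter_grip t [([231.0, 240.0], 0.61, [471.0, 6.0, -4.0])]
rest b [([230.0, 211.0], 0.23, [573.0, 14.0, 3.0])]
rest t [([241.0, 252.0], 0.49, [424.0, -35.0, 68.0])]
rest_home b [([242.0, 258.0], 0.62, [405.0, -35.0, 4.0])]
rest_home t []
warmer b [([174.0, 202.0], 0.56, [600.0, 204.0, 33.0]), ([192.0, 248.0], 0.49, [443.0, 141.0, 10.0])]
warmer t [([163.0, 199.0], 0.66, [602.0, 231.0, 55.0])]
warmer_seat b [([172.0, 208.0], 0.69, [574.0, 207.0, 39.0])]
warmer_seat t [([157.0, 203.0], 0.68, [591.0, 254.0, 59.0])]
chamber b [([368.0, 258.0], 0.79, [400.0, -449.0, 68.0]), ([425.0, 276.0], 0.76, [344.0, -625.0, 94.0]), ([314.0, 184.0
[... 2677 characters left out ...]
'time': 2.3, 'q': array([ 1.10248987,  0.59120513,  0.04837888,  1.60850649, -0.03329575,
        0.94269574, -0.03371942]), 'qvel': array([-0.00020399, -0.00018925, -0.0003793 ,  0.00035834, -0.00173077,
        0.00016805, -0.00012884]), 'joint_torque': array([-2.67422683e-05, -5.48626864e+01,  1.54617123e+00, -1.98529780e+01,
        9.30576003e-03,  1.58100276e-03, -3.65266089e-05]), 'eef_pos': array([ 265.43173406, -674.66383779,  253.29577027]), 'eef_rot': array([-3.14158419e+00,  1.84043261e-05,  3.74839926e-01]), 'contact_force': array([ 0.25510512,  0.59618738, -0.37539592]), 'ft_torque': array([-0.04375398,  0.06577582,  0.02129822]), 'grasp_force': 0.0, 'width': 85.21491565938388}
```

```bash
python3 - <<'E'
import cv2
a=cv2.imread('pics/top0.png'); cv2.imwrite('pics/t1.png',cv2.resize(a[130:330,100:480],None,fx=2.1,fy=2.1,interpolation=2))
a=cv2.imread('pics/side0.png'); cv2.imwrite('pics/s1.png',cv2.resize(a[120:400,140:440],None,fx=2.1,fy=2.1,interpolation=2))
E
```

```text
(no output)
```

View pics/t1.png

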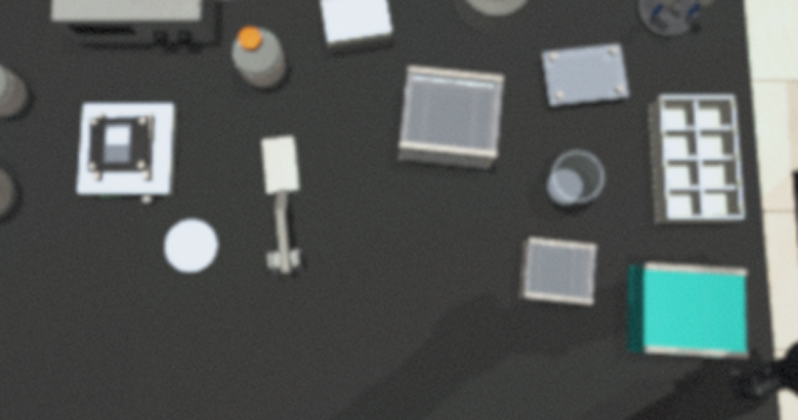

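View pics/s1.png

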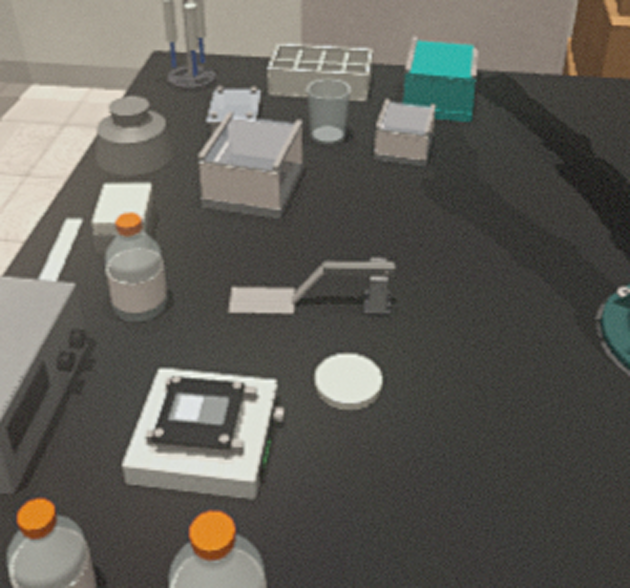

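```bash
cat >> h.py <<'E'
def rect(c,mask,box,z):
    """fit rect to mask in pixel box (u0,v0,u1,v1), largest component, on plane z"""
    m=np.zeros((420,560),np.uint8); u0,v0,u1,v1=box; m[v0:v1,u0:u1]=mask[v0:v1,u0:u1]
    n,l,s,_=cv2.connectedComponentsWithStats(m); k=1+np.argmax(s[1:,4])
    v,u=np.nonzero(l==k); p=np.array([w(c,a,b,z)[:2] for a,b in zip(u,v)],np.float32)
    r=cv2.minAreaRect(p); return np.round(r[0],1),np.round(r[1],1),round(r[2],1),p.mean(0).round(1),len(p)
E
python3 - <<'E'
from h import *
Cs=[camera('top') for _ in range(3)]
c=Cs[0]; I=np.mean([x['image'] for x in Cs],0); g=I.mean(2); P=np.nanmedian([cloud(x) for x in Cs],0)
b=(135,165,195,230)
print('warmer',rect(c,g>150,(135,175,185,226),34))
print('cass',rect(c,(g<110),(140,182,175,213),58))
print('blade',rect(c,g>110,(220,190,246,223),2.5))
print('hand',rect(c,g>90,(225,224,246,262),71))
Z=P[...,2]
print('cham hi',rect(c,(Z>80),(285,155,345,215),101))
m=(Z>75); m[:155]=0;m[215:]=0;m[:,:285]=0;m[:,345:]=0
q=P[m][:,:2].astype(np.float32); print(cv2.minAreaRect(q),np.median(P[m][:,2]),len(q))
mw=(Z>25)&(Z<45); mw[:170]=0;mw[228:]=0;mw[:,:130]=0;mw[:,190:]=0
q=P[mw];print('wz',np.median(q[:,2]),cv2.minAreaRect(q[:,:2].astype(np.float32)))
print(np.median(Z[200:215,228:240]),'blade z')
# chamber and rest crops
J=I[:,:,::-1].astype(np.uint8)
A=cv2.resize(J[150:220,280:350],(560,560),interpolation=2);
B=cv2.resize(J[190:265,215:250],(261,560),interpolation=2)
cv2.imwrite('pics/c2.png',np.hstack([A,B])[:, :800])
E
```

```text
warmer (array([596.9, 249.9]), array([152. , 161.9]), 89.7, array([599.2, 244.1], dtype=float32), 1141)
cass (array([605.3, 251.1]), array([86.9, 95.2]), 3.2, array([601.4, 249.6], dtype=float32), 415)
blade (array([579.3,  -0.6]), array([99.7, 58.8]), 7.0, array([ 5.796e+02, -2.000e-01], dtype=float32), 458)
hand (array([455.3, -16.7]), array([115.6,  49.1]), 0.9, array([443.5, -15.4], dtype=float32), 288)
cham hi (array([ 642.7, -280. ]), array([148.9, 133.7]), 83.7, array([ 642.7, -280.1], dtype=float32), 1777)
((644.6883544921875, -280.69061279296875), (150.05140686035156, 131.23031616210938), 83.76687622070312) 93.01304255597347 1779
wz 32.76862561470898 ((598.1744995117188, 252.0675048828125), (151.2191925048828, 155.28829956054688), 89.99198913574219)
1.566931226483348 blade z
```

View pics/c2.png

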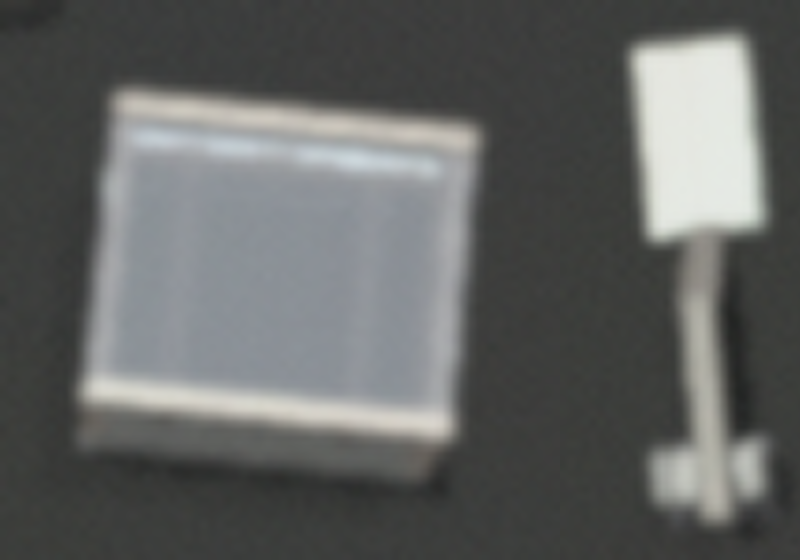

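The wanted chamber is the large clear one: crop centre (280,270), about (643,-280), yaw about -6°. The lifter points to +x at about 5° yaw, and its grip is near (455,-11). Setting out.

Request:
play_rows(offset=[[0.2,-0.25,0],[0.4,-0.5,0],[0.6,-0.75,0],[0.766,-1,0],[0.766,-1,0]], delta_rot=[[0,0,0.0114],[0,0,0.0227],[0,0,0.034],[0,0,0.0454],[0,0,0.0454]], grip=1)

```text
time: 2.87
eef_pos: [310.3, -520.3, 252.5]
eef_rot: [-3.133, -0.001, 0.096]
contact_force: [0.9, 0.2, -0.5]
width: 85.2
grasp_force: 0.0
```

Request:
play_rows(offset=[[0.108,-0.28,0],[0.216,-0.56,0],[0.324,-0.838,0],[0.324,-0.838,0]], delta_rot=[[0,0,0],[0,0,0],[0,0,0],[0,0,0]])

```text
time: 3.2
eef_pos: [339.3, -417.9, 252.8]
eef_rot: [-3.135, -0.0, 0.099]
contact_force: [1.8, 0.2, 0.7]
width: 85.1
grasp_force: 0.0
```

Request:
play_rows(offset=[[0.108,-0.28,0],[0.216,-0.56,0],[0.324,-0.838,0],[0.324,-0.838,0]], delta_rot=[[0,0,0],[0,0,0],[0,0,0],[0,0,0]])

```text
time: 3.53
eef_pos: [368.5, -315.0, 253.1]
eef_rot: [-3.137, -0.0, 0.1]
contact_force: [-0.1, -0.1, 0.3]
width: 85.4
grasp_force: 0.0
```

Request:
play_rows(offset=[[0.108,-0.28,0],[0.216,-0.56,0],[0.324,-0.838,0],[0.324,-0.838,0]], delta_rot=[[0,0,0],[0,0,0],[0,0,0],[0,0,0]])

```text
time: 3.87
eef_pos: [398.4, -212.1, 253.4]
eef_rot: [-3.138, -0.001, 0.1]
contact_force: [0.9, -0.4, -0.3]
width: 85.6
grasp_force: 0.0
```

Request:
play_rows(offset=[[0.108,-0.28,0],[0.216,-0.56,0],[0.324,-0.838,0],[0.324,-0.838,0]], delta_rot=[[0,0,0],[0,0,0],[0,0,0],[0,0,0]])

```text
time: 4.2
eef_pos: [428.7, -108.5, 253.8]
eef_rot: [-3.139, -0.003, 0.101]
contact_force: [0.6, -0.9, 0.2]
width: 85.4
grasp_force: 0.0
```

```bash
cat >> h.py <<'E'
from scipy.spatial.transform import Rotation as Ro
def go(x,y,z,yaw):
    """shares to reach the tool-down pose at x,y,z,yaw(deg)"""
    s=state(); R=Ro.from_euler('xyz',s['eef_rot']); G=Ro.from_euler('xyz',[np.pi,0,np.radians(yaw)])
    o=R.inv().apply(np.array([x,y,z])-s['eef_pos'])/120; d=(R.inv()*G).as_rotvec()/(2*np.pi)
    print('at',s['time'],s['eef_pos'].round(1),s['eef_rot'].round(3),'q',s['q'].round(2),'off',o.round(3),'rot',d.round(4))
E
python3 - <<'E'
from h import *
c=camera('side'); I=c['image'].astype(float); g=I.mean(2)
print('blade side',rect(c,g>110,(245,245,281,272),2.5))
go(455,-11.2,160,5)
P=cloud(c);Z=P[...,2]
for n,(u0,v0,u1,v1),lo,hi in(('handle',(285,235,330,258),60,80),('cass',(205,295,262,340),53,65),):
    q=P[v0:v1,u0:u1].reshape(-1,3); q=q[(q[:,2]>lo)&(q[:,2]<hi)]; r=cv2.minAreaRect(q[:,:2].astype(np.float32)); print(n,r,q.mean(0),len(q))
t=camera('top'); save(t,'t3.png'); g=t['image'].astype(float).mean(2)
m=np.zeros(g.shape,bool); m[190:223,220:246]=g[190:223,220:246]>110
v,u=np.nonzero(m); p=np.array([w(t,a,b,2.5)[:2] for a,b in zip(u,v)]); e=np.linalg.eigh(np.cov(p.T))[1][:,1]; print('blade',p.mean(0),np.degrees(np.arctan(e[1]/e[0])))
A=cv2.resize(cv2.imread('pics/t3.png')[165:235,125:195],(560,560),interpolation=2); cv2.imwrite('pics/w3.png',A)
E
```

```text
blade side (array([579.4,  -0. ]), array([92.8, 54. ]), 7.9, array([579.2,   2.6], dtype=float32), 374)
at 4.25 [ 427.7 -111.7  253.7] [-3.141e+00 -2.000e-03  9.800e-02] q [ 0.16  0.24 -0.01  2.22  0.    0.68 -1.32] off [ 0.308 -0.81   0.782] rot [-0.0001 -0.0003  0.0017]
handle ((444.1499938964844, -13.18983268737793), (48.789791107177734, 100.05463409423828), 88.08970642089844) [438.51946988  -9.75696628  66.52197465] 208
cass ((603.2392578125, 259.5568542480469), (89.80745697021484, 99.71105194091797), 1.3480066061019897) [602.51556407 262.7127006   57.28063464] 1179
blade [587.73081599   4.18981838] -11.642024836058441
```

View pics/w3.png

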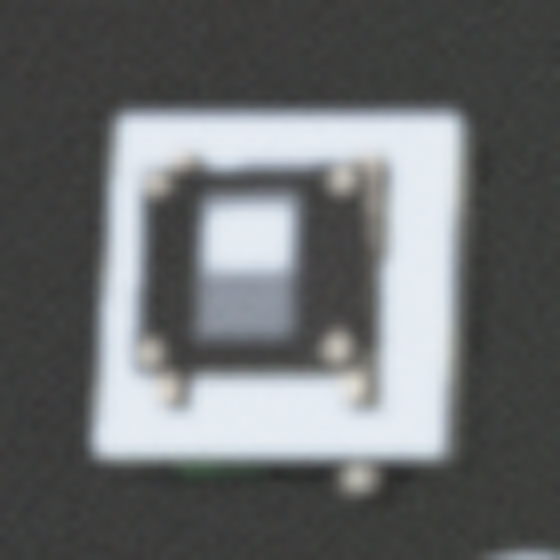

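The cassette's four screws are at crop (157,182), (342,180), (335,347) and (150,350). The rail front ends are at (172,390) and (355,385), and a knob sits at (357,478). The cassette is somewhat left of the rails' middle.

```bash
python3 - <<'E'
from h import *
c=camera('top')
W=lambda u,v,z:w(c,125+u/8-.5,165+v/8-.5,z).round(1)
for n,u,v,z in(('s1',157,182,60),('s2',342,180,60),('s3',335,347,60),('s4',150,350,60),('rL',172,388,50),('rR',357,385,50),('rLb',190,165,50),('rRb',372,163,50),('b1',92,460,34),('b2',450,462,34),('b3',468,112,34),('b4',115,112,34),('knob',357,478,25)): print(n,W(u,v,z))
V=lambda u,v,z:w(c,280+u/8-.5,150+v/8-.5,z).round(1)
for n,u,v,z in(('c1',80,400,101),('c2',453,440,101),('c3',482,125,101),('c4',112,90,101),('railL',172,380,36),('railR',365,400,36)): print(n,V(u,v,z))
B=lambda u,v,z:w(c,215+(u-560)/7.457-.5,190+v/7.467-.5,z).round(1)
for n,u,v,z in(('bl1',650,240,2.5),('bl2',765,225,2.5),('bl3',748,35,2.5),('bl4',632,47,2.5),('hEnd',715,520,71),('hFront',697,300,71),('rest1',650,480,64),('rest2',768,470,64)): print(n,B(u,v,z))
E
```

```text
s1 [642.1 296.4  60. ]
s2 [642.6 217.5  60. ]
s3 [570.3 216.9  60. ]
s4 [569.4 295.   60. ]
rL [554.8 288.4  50. ]
rR [555.8 209.8  50. ]
rLb [652.1 286.4  50. ]
rRb [652.5 208.1  50. ]
b1 [526.6 326.6  34. ]
b2 [525.1 173.2  34. ]
b3 [679.3 172.2  34. ]
b4 [680.1 326.5  34. ]
knob [519.7 215.4  25. ]
c1 [ 588.5 -197.7  101. ]
c2 [ 571.2 -349.3  101. ]
c3 [ 704.2 -365.   101. ]
c4 [ 720.2 -211.8  101. ]
railL [ 611.  -238.1   36. ]
railR [ 601.8 -320.8   36. ]
bl1 [531.4  21.5   2.5]
bl2 [538.3 -32.4   2.5]
bl3 [629.5 -22.9   2.5]
bl4 [623.9  32.1   2.5]
hEnd [397.2 -20.2  71. ]
hFront [494.  -10.5  71. ]
rest1 [415.2   9.6  64. ]
rest2 [419.4 -42.3  64. ]
```

Request:
play_rows(offset=[[0.08,-0.2,0.15],[0.16,-0.4,0.3],[0.24,-0.6,0.5],[0.308,-0.81,0.782],[0.308,-0.81,0.782],[0.308,-0.81,0.782]], delta_rot=[[0,0,0.0017],[0,0,0.0017],[0,0,0.0017],[0,0,0.0017],[0,0,0.0017],[0,0,0.0017]])

```text
time: 4.85
eef_pos: [453.2, -15.1, 157.8]
eef_rot: [3.141, 0.004, 0.08]
contact_force: [-0.6, -0.5, 0.1]
width: 85.5
grasp_force: 0.0
```

```bash
python3 -c "
from h import *
go(456,-14,65,6)"
```

```text
at 4.85 [453.2 -15.1 157.8] [3.141 0.004 0.08 ] q [-0.05  0.42 -0.03  2.28  0.03  0.45 -1.58] off [ 0.027 -0.008  0.773] rot [ 0.      0.0007 -0.004 ]
```

Request:
play_rows(offset=[[0.005,0.02,0.15],[0.006,0.023,0.3],[0.006,0.023,0.45],[0.006,0.023,0.6],[0.006,0.023,0.7],[0.006,0.023,0.79],[0.006,0.023,0.79],[0.006,0.023,0.79],[0.006,0.023,0.79]], delta_rot=[[0,0,-0.001],[0,0,-0.002],[0,0,-0.0028],[0,0,-0.0028],[0,0,-0.0028],[0,0,-0.0028],[0,0,-0.0028],[0,0,-0.0028],[0,0,-0.0028]])

```text
time: 5.6
eef_pos: [455.7, -18.9, 65.7]
eef_rot: [3.141, -0.002, 0.094]
contact_force: [-0.5, -0.7, -0.4]
width: 85.1
grasp_force: 0.0
```

```bash
python3 -c "
from h import *
go(456,-14,65,6)
s=camera('side');c=s['image'][215:275,240:350,::-1]; cv2.imwrite('pics/g4.png',cv2.resize(c,(770,420),interpolation=2))"
```

```text
at 5.6 [455.7 -18.9  65.7] [ 3.141e+00 -2.000e-03  9.400e-02] q [-0.05  0.61 -0.02  2.32  0.05  0.21 -1.58] off [ 0.007 -0.04   0.006] rot [ 0.0001 -0.0003 -0.0017]
```

View pics/g4.png

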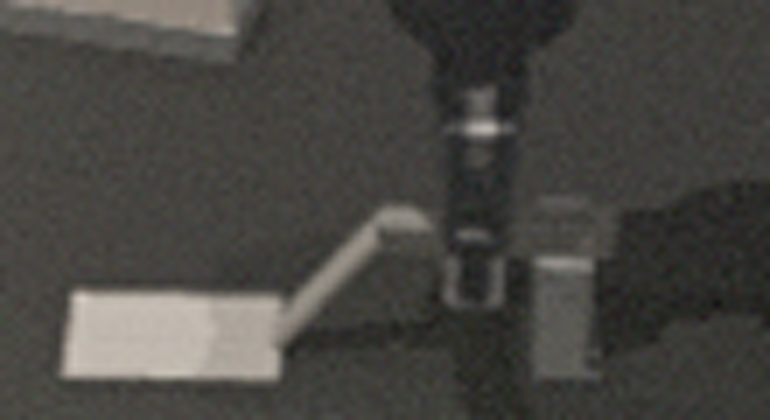

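The fingers straddle the handle just ahead of the rest post, at crop column 475. Centring and gripping.

Request:
play_rows(offset=[[0.005,-0.04,0.004],[0.005,-0.04,0.004],[0.005,-0.04,0.004]], delta_rot=[[0,0,-0.0017],[0,0,-0.0017],[0,0,-0.0017]])

```text
time: 5.9
eef_pos: [455.4, -12.1, 64.7]
eef_rot: [-3.141, -0.001, 0.108]
contact_force: [1.0, -0.4, 0.3]
width: 85.2
grasp_force: 0.0
```

Request:
play_rows(offset=[[0,0,0],[0,0,0],[0,0,0],[0,0,0],[0,0,0],[0,0,0],[0,0,0],[0,0,0],[0,0,0],[0,0,0]], delta_rot=[[0,0,0],[0,0,0],[0,0,0],[0,0,0],[0,0,0],[0,0,0],[0,0,0],[0,0,0],[0,0,0],[0,0,0]], grip=-1, squeeze=100)

```text
time: 6.73
eef_pos: [455.1, -12.6, 64.3]
eef_rot: [3.142, 0.0, 0.108]
contact_force: [0.3, 0.1, 5.1]
width: 12.7
grasp_force: 97.8
```

```bash
python3 -c "
from h import *
print(state()['width'],state()['grasp_force'],state()['contact_force'])
go(450,-10,130,6)"
```

```text
12.661952617723758 97.8288459777832 [0.25464246 0.07040789 5.11765643]
at 6.7333 [455.1 -12.6  64.3] [3.142 0.    0.108] q [-0.06  0.61 -0.02  2.32  0.05  0.21 -1.58] off [-0.04  -0.026 -0.547] rot [0.     0.     0.0005]
```

Request:
play_rows(offset=[[0,0,-0.05],[0,0,-0.12],[0,0,-0.22],[0,0,-0.34],[0,0,-0.46],[0,0,-0.58],[0,0,-0.68],[0,0,-0.75],[0,0,-0.75],[0,0,-0.75]], delta_rot=[[0,0,0],[0,0,0],[0,0,0],[0,0,0],[0,0,0],[0,0,0],[0,0,0],[0,0,0],[0,0,0],[0,0,0]])

```text
time: 7.57
eef_pos: [455.2, -12.6, 154.6]
eef_rot: [3.142, -0.001, 0.107]
contact_force: [-0.4, 0.8, -2.0]
width: 12.5
grasp_force: 97.5
```

```bash
python3 - <<'E'
from h import *
s=state();print(s['width'],s['contact_force'])
go(420,110,150,0)
for n in('side','top'):
    c=camera(n);P=cloud(c)
    q=P.reshape(-1,3); q=q[(abs(q[:,0]-580)<65)&(abs(q[:,1])<45)&(q[:,2]>70)&(q[:,2]<110)]
    # plane fit
    if len(q)<20: print(n,len(q)); continue
    A=np.c_[q[:,:2]-q[:,:2].mean(0),np.ones(len(q))]; k=np.linalg.lstsq(A,q[:,2],rcond=None)[0]
    q=q[abs(q[:,2]-A@k)<6];A=np.c_[q[:,:2]-q[:,:2].mean(0),np.ones(len(q))]; k=np.linalg.lstsq(A,q[:,2],rcond=None)[0]
    print(n,len(q),k,q.mean(0),cv2.minAreaRect(q[:,:2].astype(np.float32)))
E
```

```text
12.498365585687871 [-0.43778134  0.77336936 -2.01484734]
at 7.5667 [455.2 -12.6 154.6] [ 3.142e+00 -1.000e-03  1.070e-01] q [-0.05  0.43 -0.03  2.28  0.03  0.44 -1.57] off [-0.183 -1.047  0.038] rot [-0.     -0.0001  0.017 ]
side 372 [-3.74156686e-03  8.86929610e-04  9.18704966e+01] [577.62737395   3.29236338  91.87049661] ((576.2166137695312, 1.2974929809570312), (94.6151123046875, 55.41813659667969), 6.030948162078857)
top 337 [-1.85803802e-02  1.04018018e-02  9.11319366e+01] [585.82358272  -2.73358965  91.13193662] ((579.4558715820312, -0.10745620727539062), (90.11400604248047, 51.713558197021484), 6.641284465789795)
```

Request:
play_rows(offset=[[0,-0.1,0],[0,-0.25,0],[-0.01,-0.42,0],[-0.015,-0.6,0],[-0.015,-0.78,0],[-0.015,-0.92,0],[-0.015,-1,0],[-0.015,-1,0]], delta_rot=[[0,0,0.002],[0,0,0.004],[0,0,0.007],[0,0,0.01],[0,0,0.014],[0,0,0.017],[0,0,0.017],[0,0,0.017]])

```text
time: 8.33
eef_pos: [440.0, 108.9, 153.5]
eef_rot: [-3.141, 0.001, 0.005]
contact_force: [-0.1, 0.4, -0.5]
width: 12.4
grasp_force: 97.6
```

Request:
play_rows(offset=[[-0.03,-0.1,0],[-0.1,-0.25,0],[-0.17,-0.42,0],[-0.25,-0.6,0],[-0.33,-0.78,0],[-0.42,-0.92,0],[-0.46,-1,0],[-0.46,-1,0]], delta_rot=[[0,0,0],[0,0,0],[0,0,0],[0,0,0],[0,0,0],[0,0,0],[0,0,0],[0,0,0]])

```text
time: 9.0
eef_pos: [384.4, 227.7, 153.9]
eef_rot: [-3.141, 0.001, 0.004]
contact_force: [0.3, -0.6, -1.7]
width: 12.4
grasp_force: 97.6
```

```bash
python3 -c "
from h import *
go(383,252,104.8,0)"
```

```text
at 9.0 [384.4 227.7 153.9] [-3.141e+00  1.000e-03  4.000e-03] q [-0.66  0.42  0.03  2.3  -0.03  0.42 -2.17] off [-0.01  -0.202  0.409] rot [-0.      0.0001  0.0006]
```

Request:
play_rows(offset=[[0,-0.1,0],[-0.01,-0.2,0.06],[-0.01,-0.2,0.15],[-0.01,-0.2,0.25],[-0.01,-0.2,0.35],[-0.01,-0.2,0.409],[-0.01,-0.2,0.409],[-0.01,-0.2,0.409],[-0.01,-0.2,0.409]], delta_rot=[[0,0,0],[0,0,0.0006],[0,0,0.0006],[0,0,0.0006],[0,0,0.0006],[0,0,0.0006],[0,0,0.0006],[0,0,0.0006],[0,0,0.0006]])

```text
time: 9.75
eef_pos: [384.5, 250.6, 105.3]
eef_rot: [-3.141, -0.001, -0.004]
contact_force: [-0.6, -0.5, -0.8]
width: 12.6
grasp_force: 97.6
```

```bash
python3 - <<'E'
from h import *
go(481.5-8,252,104.8,0)
t=camera('top');s=camera('side'); P=cloud(s);g=s['image'].astype(float).mean(2)
A=cv2.resize(t['image'][170:270,110:210,::-1],(400,400),interpolation=2);B=cv2.resize(s['image'][280:390,190:300,::-1],(400,400),interpolation=2)
cv2.imwrite('pics/p5.png',np.hstack([A,B]))
E
```

```text
at 9.75 [384.5 250.6 105.3] [-3.141e+00 -1.000e-03 -4.000e-03] q [-0.7   0.53  0.03  2.3  -0.05  0.31 -2.21] off [ 0.741 -0.015  0.004] rot [-0.     -0.0001 -0.0006]
```

View pics/p5.png

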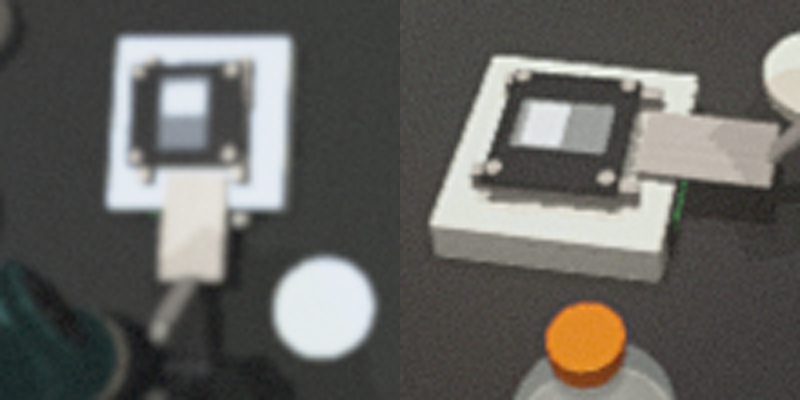

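The blade is level with the gap between the rails, with its tip just at the cassette's front edge. Sliding in.

Request:
play_rows(offset=[[0.03,-0.005,0],[0.09,-0.01,0],[0.17,-0.01,0],[0.26,-0.01,0],[0.36,-0.01,0],[0.46,-0.01,0],[0.56,-0.01,0],[0.65,-0.01,0],[0.72,-0.01,0],[0.767,-0.01,0],[0.767,-0.01,0],[0.767,-0.01,0]], delta_rot=[[0,0,-0.0006],[0,0,-0.0006],[0,0,-0.0006],[0,0,-0.0006],[0,0,-0.0006],[0,0,-0.0006],[0,0,-0.0006],[0,0,-0.0006],[0,0,-0.0006],[0,0,-0.0006],[0,0,-0.0006],[0,0,-0.0006]])

```text
time: 10.85
eef_pos: [475.9, 251.3, 104.9]
eef_rot: [3.141, 0.001, 0.0]
contact_force: [0.4, 0.7, -1.1]
width: 12.1
grasp_force: 97.6
```

```bash
cat >> h.py <<'E'
def cass(c):
    """cassette screws centre guess from black blob hull is crude: report top-surface points near expected"""
E
python3 - <<'E'
from h import *
go(476.5,252,135,0)
c=camera('side');P=cloud(c);q=P[285:350,200:270].reshape(-1,3); q=q[(q[:,2]>53)&(q[:,2]<66)]
print(cv2.minAreaRect(q[:,:2].astype(np.float32)),q.mean(0))
E
```

```text
at 10.85 [475.9 251.3 104.9] [3.141e+00 1.000e-03 0.000e+00] q [-0.58  0.59  0.02  2.13 -0.02  0.43 -2.12] off [ 0.005 -0.006 -0.251] rot [0.     0.0001 0.    ]
((593.4422607421875, 258.1627502441406), (109.12254333496094, 100.34024047851562), 0.9178608059883118) [601.31062489 262.39273972  57.33559961]
```

Cassette unmoved (no contact). Lift about 45 mm, gently.

Request:
play_rows(offset=[[0,0,-0.02],[0,0,-0.04],[0,0,-0.06],[0,0,-0.08],[0,0,-0.11],[0,0,-0.15],[0,0,-0.2],[0,0,-0.26],[0,0,-0.32],[0,0,-0.36],[0,0,-0.38],[0,0,-0.38]], delta_rot=[[0,0,0],[0,0,0],[0,0,0],[0,0,0],[0,0,0],[0,0,0],[0,0,0],[0,0,0],[0,0,0],[0,0,0],[0,0,0],[0,0,0]])

```text
time: 11.9
eef_pos: [476.5, 251.6, 151.5]
eef_rot: [-3.141, -0.001, 0.0]
contact_force: [1.0, -0.8, -2.4]
width: 12.2
grasp_force: 97.5
```

```bash
python3 - <<'E'
from h import *
print(state()['contact_force'])
go(450,140,150,0)
for n in('side','top'):
    c=camera(n);P=cloud(c);q=P.reshape(-1,3); q=q[(abs(q[:,0]-604)<60)&(abs(q[:,1]-256)<65)&(q[:,2]>80)&(q[:,2]<115)]
    A=np.c_[q[:,:2]-q[:,:2].mean(0),np.ones(len(q))]; k=np.linalg.lstsq(A,q[:,2],rcond=None)[0]
    print(n,len(q),k,q.mean(0),cv2.minAreaRect(q[:,:2].astype(np.float32)))
E
```

```text
[ 0.9502474  -0.81167202 -2.43811473]
at 11.9 [476.5 251.6 151.5] [-3.141e+00 -1.000e-03  0.000e+00] q [-0.59  0.51  0.02  2.11 -0.02  0.52 -2.12] off [-0.221  0.93   0.012] rot [-0.0001 -0.0002  0.    ]
side 1293 [ 5.98840500e-03 -7.67026871e-03  9.64123823e+01] [600.95879606 263.72083215  96.41238227] ((596.5738525390625, 258.45147705078125), (105.37777709960938, 100.32139587402344), 1.184099793434143)
top 821 [6.94832146e-03 4.89879589e-03 9.55261992e+01] [601.90548196 255.61889165  95.52619918] ((597.1644897460938, 256.4614562988281), (106.59072875976562, 97.80286407470703), 1.6224184036254883)
```

Request:
play_rows(offset=[[-0.007,0.03,-0.01],[-0.02,0.1,-0.03],[-0.045,0.2,-0.07],[-0.07,0.33,-0.11],[-0.1,0.47,-0.16],[-0.13,0.61,-0.2],[-0.16,0.74,-0.24],[-0.19,0.85,-0.28],[-0.2,0.93,-0.31],[-0.215,0.98,-0.325],[-0.22,1,-0.33],[-0.22,1,-0.33]], delta_rot=[[0,0,0],[0,0,0],[0,0,0],[0,0,0],[0,0,0],[0,0,0],[0,0,0],[0,0,0],[0,0,0],[0,0,0],[0,0,0],[0,0,0]])

```text
time: 13.0
eef_pos: [449.8, 131.0, 190.5]
eef_rot: [-3.141, -0.0, -0.0]
contact_force: [0.8, -0.7, -1.0]
width: 12.3
grasp_force: 97.6
```

Request:
play_rows(offset=[[0,0.03,0],[0,0.1,0],[0,0.2,0],[0,0.33,0],[0,0.47,0],[0,0.61,0],[0,0.74,0],[0,0.85,0],[0,0.93,0],[0,0.98,0],[0,1,0],[0,1,0]], delta_rot=[[0,0,0],[0,0,0],[0,0,0],[0,0,0],[0,0,0],[0,0,0],[0,0,0],[0,0,0],[0,0,0],[0,0,0],[0,0,0],[0,0,0]])

```text
time: 14.0
eef_pos: [449.8, 11.0, 190.2]
eef_rot: [3.142, 0.0, -0.0]
contact_force: [-0.7, -0.4, -3.2]
width: 12.3
grasp_force: 97.6
```

Request:
play_rows(offset=[[0,0.03,0],[0,0.1,0],[0,0.2,0],[0,0.33,0],[0,0.47,0],[0,0.61,0],[0,0.74,0],[0,0.85,0],[0,0.93,0],[0,0.98,0],[0,1,0],[0,1,0]], delta_rot=[[0,0,0],[0,0,0],[0,0,0],[0,0,0],[0,0,0],[0,0,0],[0,0,0],[0,0,0],[0,0,0],[0,0,0],[0,0,0],[0,0,0]])

```text
time: 15.0
eef_pos: [449.8, -108.8, 190.3]
eef_rot: [-3.142, 0.0, -0.0]
contact_force: [-0.3, 0.5, -3.4]
width: 12.2
grasp_force: 97.6
```

```bash
python3 - <<'E'
from h import *
go(400,-226,190,-6.2)
c=camera('top');P=cloud(c);q=P.reshape(-1,3);x,y,z=state()['eef_pos']
q=q[(abs(q[:,0]-x-129)<60)&(abs(q[:,1]-y)<65)&(abs(q[:,2]-z+54)<15)]
A=np.c_[q[:,:2]-q[:,:2].mean(0),np.ones(len(q))]; k=np.linalg.lstsq(A,q[:,2],rcond=None)[0]
print(len(q),k,q.mean(0),cv2.minAreaRect(q[:,:2].astype(np.float32)))
E
```

```text
at 15.0 [ 449.8 -108.8  190.3] [-3.142  0.    -0.   ] q [ 0.12  0.37  0.03  2.24 -0.02  0.53 -1.41] off [-0.415  0.977  0.002] rot [-0.      0.      0.0172]
694 [-7.15195000e-03 -4.38708295e-04  1.34799892e+02] [ 586.3277987  -104.87058709  134.79989238] ((579.6817626953125, -103.09302520751953), (96.45061492919922, 88.39788055419922), 89.93048858642578)
```

Request:
play_rows(offset=[[-0.012,0.03,0],[-0.04,0.1,0],[-0.08,0.2,0],[-0.14,0.33,0],[-0.195,0.47,0],[-0.25,0.61,0],[-0.307,0.74,0],[-0.35,0.84,0],[-0.385,0.92,0],[-0.41,0.965,0],[-0.415,0.977,0],[-0.415,0.977,0]], delta_rot=[[0,0,0.0005],[0,0,0.0017],[0,0,0.0034],[0,0,0.0057],[0,0,0.008],[0,0,0.0105],[0,0,0.0127],[0,0,0.0146],[0,0,0.016],[0,0,0.017],[0,0,0.0172],[0,0,0.0172]])

```text
time: 16.05
eef_pos: [399.8, -226.1, 190.3]
eef_rot: [-3.142, 0.0, -0.109]
contact_force: [-0.4, 0.2, -2.0]
width: 12.6
grasp_force: 97.6
```

```bash
cat >> h.py <<'E'
C=np.array([644.5,-280.8]); YA=-6.2
def cham(s,yo,z):
    """tool target with the blade centre's cassette-seat coordinate: cassette at chamber x = s (grip 129.5 behind), blade y = yo"""
    a=np.radians(YA); p=C+np.array([[np.cos(a),-np.sin(a)],[np.sin(a),np.cos(a)]])@[s-129.5,yo]
    go(*p,z,YA)
E
python3 - <<'E'
from h import *
cham(-122,-3,190)
c=camera('top'); v=lambda u,r,z:w(c,u,r,z)
I=c['image'][150:230,270:350,::-1]; cv2.imwrite('pics/c6.png',cv2.resize(I,(600,600),interpolation=2))
E
```

```text
at 16.05 [ 399.8 -226.1  190.3] [-3.142  0.    -0.109] q [ 0.37  0.36  0.06  2.25 -0.04  0.53 -1.22] off [-0.019  0.258  0.002] rot [-0.      0.     -0.0001]
```

View pics/c6.png

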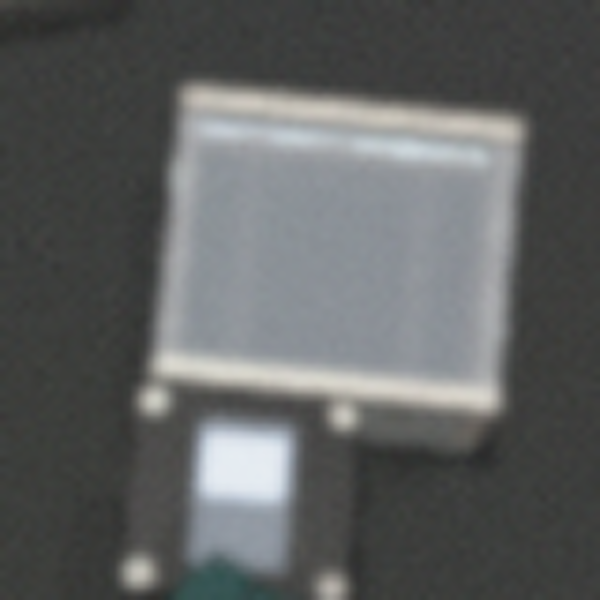

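Request:
play_rows(offset=[[-0.002,0.03,0],[-0.007,0.09,0],[-0.013,0.17,0],[-0.018,0.23,0],[-0.019,0.258,0],[-0.019,0.258,0]], delta_rot=[[0,0,0],[0,0,0],[0,0,0],[0,0,0],[0,0,0],[0,0,0]])

```text
time: 16.6
eef_pos: [394.2, -257.9, 190.3]
eef_rot: [3.141, -0.0, -0.11]
contact_force: [0.0, -0.2, -1.7]
width: 12.4
grasp_force: 97.6
```

Request:
play_rows(offset=[[0,0,0.02],[0,0,0.06],[0,0,0.13],[0,0,0.22],[0,0,0.32],[0,0,0.42],[0,0,0.51],[0,0,0.59],[0,0,0.64],[0,0,0.665],[0,0,0.67],[0,0,0.67]], delta_rot=[[0,0,0],[0,0,0],[0,0,0],[0,0,0],[0,0,0],[0,0,0],[0,0,0],[0,0,0],[0,0,0],[0,0,0],[0,0,0],[0,0,0]])

```text
time: 17.6
eef_pos: [394.6, -256.4, 109.8]
eef_rot: [3.142, -0.0, -0.108]
contact_force: [-0.4, 0.2, -2.2]
width: 12.5
grasp_force: 97.6
```

```bash
python3 - <<'E'
from h import *
cham(-122,-3,109.8); cham(0,-3,109.8)
c=camera('side');s=camera('top')
A=cv2.resize(c['image'][165:235,240:340,::-1],(571,400),interpolation=2);B=cv2.resize(s['image'][160:250,290:340,::-1],(222,400),interpolation=2)
cv2.imwrite('pics/c7.png',np.hstack([A,B]))
E
```

```text
at 17.6 [ 394.6 -256.4  109.8] [ 3.142 -0.    -0.108] q [ 0.45  0.53  0.04  2.28 -0.06  0.34 -1.14] off [-0.004  0.002  0.   ] rot [ 0.     -0.      0.0001]
at 17.6 [ 394.6 -256.4  109.8] [ 3.142 -0.    -0.108] q [ 0.45  0.53  0.04  2.28 -0.06  0.34 -1.14] off [1.013 0.003 0.   ] rot [ 0.     -0.      0.0001]
```

View pics/c7.png

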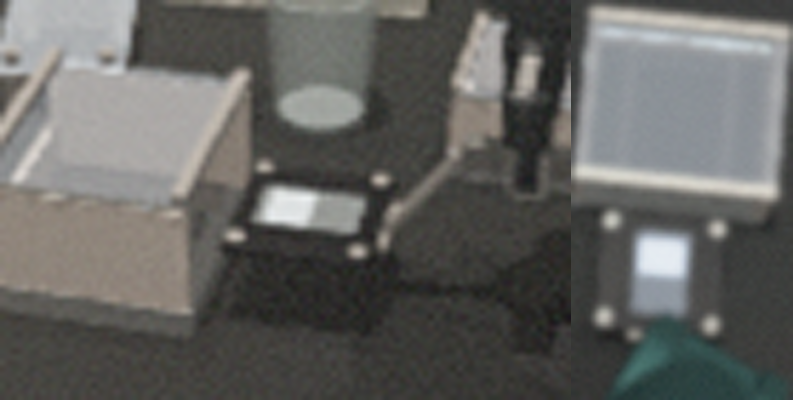

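```bash
python3 - <<'E'
from h import *
c=camera('top'); a=np.radians(YA);R=np.array([[np.cos(a),np.sin(a)],[-np.sin(a),np.cos(a)]])
q=[w(c,290+(u-571)/4.44-.5,160+v/4.44-.5,58)[:2] for u,v in((612,220),(717,230),(710,323),(604,318))]
print([ (R@(p-C)).round(1) for p in q], (R@(np.mean(q,0)-C)).round(1))
E
```

```text
[array([-84.9,  42.8]), array([-84.3, -36.9]), array([-155.4,  -37.8]), array([-159.9,   41.5])] [-121.1    2.4]
```

Request:
play_rows(offset=[[0.03,0,0],[0.1,0,0],[0.2,0,0],[0.33,0.001,0],[0.47,0.002,0],[0.61,0.002,0],[0.74,0.003,0],[0.85,0.003,0],[0.93,0.003,0],[0.98,0.003,0],[1,0.003,0],[1,0.003,0]], delta_rot=[[0,0,0],[0,0,0],[0,0,0],[0,0,0],[0,0,0],[0,0,0],[0,0,0],[0,0,0],[0,0,0],[0,0,0],[0,0,0],[0,0,0]])

```text
time: 18.75
eef_pos: [514.2, -269.5, 109.8]
eef_rot: [3.142, -0.0, -0.107]
contact_force: [-0.1, -0.1, -2.1]
width: 12.6
grasp_force: 97.6
```

```bash
python3 - <<'E'
from h import *
cham(0,-3,92.3); print(state()['contact_force'])
c=camera('top'); I=c['image'][150:230,270:350,::-1]; cv2.imwrite('pics/c8.png',cv2.resize(I,(600,600),interpolation=2))
E
```

```text
at 18.75 [ 514.2 -269.5  109.8] [ 3.142 -0.    -0.107] q [ 0.36  0.61  0.06  2.04 -0.07  0.49 -1.2 ] off [0.011 0.001 0.146] rot [ 0.     -0.      0.0002]
[-0.10922507 -0.12671767 -2.14675068]
```

View pics/c8.png

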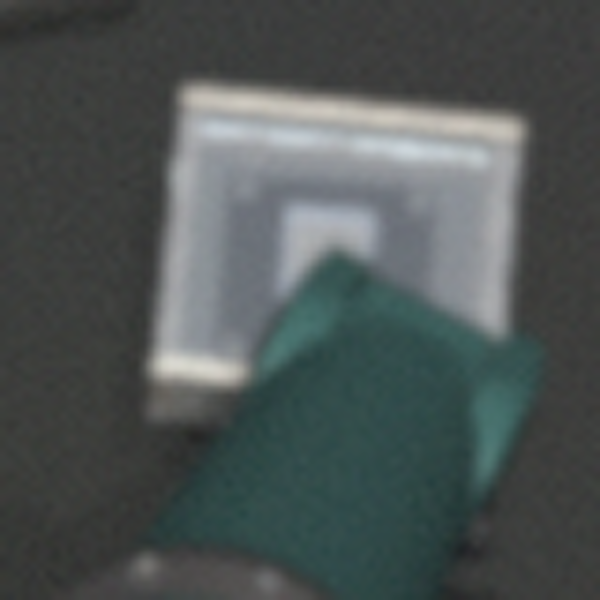

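Request:
play_rows(offset=[[0.003,0,0.015],[0.006,0,0.035],[0.008,0,0.055],[0.008,0,0.07],[0.008,0,0.085],[0.008,0,0.095],[0.008,0,0.105],[0.008,0,0.118],[0.008,0,0.132],[0.008,0,0.146],[0.008,0,0.146],[0.008,0,0.146]], delta_rot=[[0,0,0],[0,0,0],[0,0,0],[0,0,0],[0,0,0],[0,0,0],[0,0,0],[0,0,0],[0,0,0],[0,0,0],[0,0,0],[0,0,0]])

```text
time: 19.8
eef_pos: [514.7, -269.7, 92.3]
eef_rot: [-3.142, 0.0, -0.108]
contact_force: [-0.1, 0.5, -1.1]
width: 12.5
grasp_force: 97.7
```

```bash
python3 - <<'E'
from h import *
cham(0,-3,92.3); print(state()['contact_force'])
c=camera('top'); a=np.radians(YA);R=np.array([[np.cos(a),np.sin(a)],[-np.sin(a),np.cos(a)]])
for u,v in((245,188),(417,200)): print(R@(w(c,270+u/7.5-.5,150+v/7.5-.5,58)[:2]-C))
I=c['image'][150:230,270:350,::-1]; s=camera('side')['image'][165:235,240:310,::-1]; cv2.imwrite('pics/c9.png',np.hstack([cv2.resize(I,(400,400),interpolation=2),cv2.resize(s,(400,400),interpolation=2)]))
E
```

```text
at 19.8 [ 514.7 -269.7   92.3] [-3.142  0.    -0.108] q [ 0.37  0.64  0.05  2.04 -0.07  0.46 -1.2 ] off [ 0.006 -0.    -0.   ] rot [-0.      0.      0.0001]
[-0.12133082  0.4637976  -1.08489571]
[35.6463388  42.86307715]
[ 38.07291772 -35.50921901]
```

View pics/c9.png

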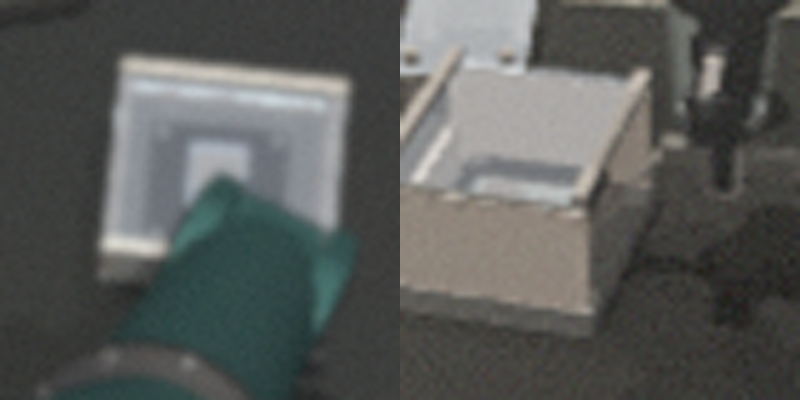

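The cassette lies centred between the rails under the clear roof, and the force dropped by about 1 N, so it is released. Withdrawing.

Request:
play_rows(offset=[[-0.03,0,0],[-0.1,0,0],[-0.2,0,0],[-0.33,0,0],[-0.47,0,0],[-0.61,0,0],[-0.74,0,0],[-0.85,0,0],[-0.93,0,0],[-0.98,0,0],[-1,0,0],[-1,0,0]], delta_rot=[[0,0,0],[0,0,0],[0,0,0],[0,0,0],[0,0,0],[0,0,0],[0,0,0],[0,0,0],[0,0,0],[0,0,0],[0,0,0],[0,0,0]])

```text
time: 20.9
eef_pos: [394.9, -256.9, 92.5]
eef_rot: [3.142, 0.0, -0.108]
contact_force: [-0.1, 0.8, -2.3]
width: 12.4
grasp_force: 97.7
```

```bash
python3 - <<'E'
from h import *
go(400,-240,190,6.19)
c=camera('top'); I=c['image'][155:235,280:340,::-1]; cv2.imwrite('pics/c10.png',cv2.resize(I,(600,800),interpolation=2)[:600])
E
```

```text
at 20.9 [ 394.9 -256.9   92.5] [ 3.142  0.    -0.108] q [ 0.46  0.56  0.03  2.28 -0.06  0.3  -1.14] off [ 0.027 -0.144 -0.813] rot [-0.      0.     -0.0344]
```

View pics/c10.png

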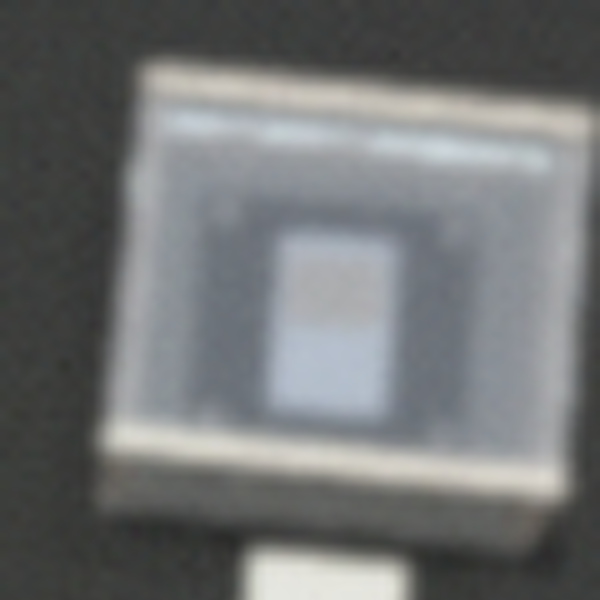

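The cassette is in place under the roof (centre at crop (334,321)) and the blade is out at (325,570). Raising, then returning.

Request:
play_rows(offset=[[0,0,-0.05],[0,0,-0.15],[0,0,-0.28],[0,0,-0.42],[0,0,-0.56],[0.01,-0.04,-0.68],[0.02,-0.08,-0.77],[0.027,-0.12,-0.81],[0.027,-0.144,-0.81],[0.027,-0.144,-0.81],[0.027,-0.144,-0.81]], delta_rot=[[0,0,0],[0,0,0],[0,0,0],[0,0,0],[0,0,-0.005],[0,0,-0.012],[0,0,-0.02],[0,0,-0.027],[0,0,-0.032],[0,0,-0.0344],[0,0,-0.0344]])

```text
time: 21.87
eef_pos: [400.2, -239.6, 189.1]
eef_rot: [-3.141, 0.001, 0.109]
contact_force: [-0.4, -0.2, -1.2]
width: 12.1
grasp_force: 97.7
```

```bash
python3 - <<'E'
from h import *
go(438,-126,154,6.19);go(455.1,-12.6,154,6.19)
c=camera('top'); a=np.radians(YA);R=np.array([[np.cos(a),np.sin(a)],[-np.sin(a),np.cos(a)]])
print([R@(w(c,280+u/10-.5,155+v/10-.5,46)[:2]-C) for u,v in((228,210),(455,232),(440,432),(212,412))])
E
```

```text
at 21.8667 [ 400.2 -239.6  189.1] [-3.141e+00  1.000e-03  1.090e-01] q [ 0.44  0.37 -0.    2.23  0.    0.54 -1.02] off [ 0.417 -0.907  0.292] rot [-0.0001  0.0002  0.0002]
at 21.8667 [ 400.2 -239.6  189.1] [-3.141e+00  1.000e-03  1.090e-01] q [ 0.44  0.37 -0.    2.23  0.    0.54 -1.02] off [ 0.662 -1.83   0.293] rot [-0.0001  0.0002  0.0002]
[array([35.78583464, 41.89525215]), array([ 36.02983303, -36.5595437 ]), array([-34.67480282, -37.49929936]), array([-35.75902689,  40.48952451])]
```

Request:
play_rows(offset=[[0.03,-0.1,0],[0.1,-0.27,0],[0.18,-0.48,0],[0.25,-0.68,0],[0.31,-0.85,0],[0.33,-0.915,0],[0.33,-0.915,0]], delta_rot=[[0,0,0],[0,0,0],[0,0,0],[0,0,0],[0,0,0],[0,0,0],[0,0,0]])

```text
time: 22.5
eef_pos: [428.1, -124.7, 189.0]
eef_rot: [-3.141, 0.001, 0.112]
contact_force: [0.2, -0.1, -1.4]
width: 12.0
grasp_force: 97.8
```

Request:
play_rows(offset=[[0.03,-0.1,0.03],[0.1,-0.27,0.08],[0.18,-0.48,0.15],[0.25,-0.68,0.21],[0.31,-0.85,0.27],[0.33,-0.915,0.29],[0.33,-0.915,0.29],[0.33,-0.915,0.29]], delta_rot=[[0,0,0],[0,0,0],[0,0,0],[0,0,0],[0,0,0],[0,0,0],[0,0,0],[0,0,0]])

```text
time: 23.17
eef_pos: [455.1, -14.7, 154.6]
eef_rot: [3.141, 0.001, 0.107]
contact_force: [-0.3, -0.1, -1.5]
width: 12.4
grasp_force: 97.8
```

```bash
python3 -c "
from h import *
go(455.1,-12.6,64.6,6.19)"
```

```text
at 23.1667 [455.1 -14.7 154.6] [3.141e+00 1.000e-03 1.070e-01] q [-0.07  0.43 -0.    2.28  0.    0.44 -1.54] off [ 0.003 -0.018  0.75 ] rot [ 0.0002  0.0002 -0.0002]
```

Request:
play_rows(offset=[[0,-0.005,0.03],[0,-0.005,0.1],[0,-0.005,0.2],[0,-0.005,0.32],[0,-0.005,0.44],[0,-0.005,0.54],[0,-0.005,0.61],[0,-0.005,0.66],[0,-0.005,0.69],[0,-0.005,0.71],[0,-0.005,0.71],[0,-0.005,0.71]], delta_rot=[[0,0,0],[0,0,0],[0,0,0],[0,0,0],[0,0,0],[0,0,0],[0,0,0],[0,0,0],[0,0,0],[0,0,0],[0,0,0],[0,0,0]])

```text
time: 24.17
eef_pos: [455.6, -12.6, 69.8]
eef_rot: [3.142, -0.001, 0.108]
contact_force: [-0.4, 0.4, -1.8]
width: 12.3
grasp_force: 97.8
```

```bash
python3 -c "
from h import *
go(455.1,-12.6,64.5,6.19);print(state()['contact_force'])"
```

```text
at 24.1667 [455.6 -12.6  69.8] [ 3.142e+00 -1.000e-03  1.080e-01] q [-0.07  0.6  -0.    2.32  0.01  0.22 -1.54] off [-0.004 -0.     0.044] rot [ 0.     -0.0001  0.    ]
[-0.41931294  0.39879488 -1.84100184]
```

Request:
play_rows(offset=[[-0.004,0,0.02],[-0.004,0,0.035],[-0.004,0,0.044],[-0.004,0,0.044],[-0.004,0,0.044]], delta_rot=[[0,0,0],[0,0,0],[0,0,0],[0,0,0],[0,0,0]])

```text
time: 24.58
eef_pos: [454.9, -12.5, 64.4]
eef_rot: [-3.142, -0.0, 0.109]
contact_force: [-1.1, 0.7, -0.5]
width: 12.6
grasp_force: 98.0
```

Request:
play_rows(offset=[[0,0,0],[0,0,0],[0,0,0],[0,0,0],[0,0,0],[0,0,0],[0,0,0],[0,0,0],[0,0,0],[0,0,0]], delta_rot=[[0,0,0],[0,0,0],[0,0,0],[0,0,0],[0,0,0],[0,0,0],[0,0,0],[0,0,0],[0,0,0],[0,0,0]], grip=1)

```text
time: 25.42
eef_pos: [454.8, -12.5, 64.3]
eef_rot: [-3.142, 0.0, 0.109]
contact_force: [-0.2, -0.4, -0.9]
width: 85.5
grasp_force: 0.0
```

Request:
play_rows(offset=[[0,0,-0.08],[0,0,-0.2],[0,0,-0.4],[0,0,-0.6],[0,0,-0.8],[0,0,-1],[0,0,-1],[0,0,-1],[0,0,-1],[0,0,-1]], delta_rot=[[0,0,0],[0,0,0],[0,0,0],[0,0,0],[0,0,0],[0,0,0],[0,0,0],[0,0,0],[0,0,0],[0,0,0]])

```text
time: 26.25
eef_pos: [454.0, -12.6, 183.6]
eef_rot: [-3.141, 0.002, 0.109]
contact_force: [-0.6, -0.3, -0.2]
width: 85.3
grasp_force: 0.0
```

```bash
python3 - <<'E'
from h import *
c=camera('side'); g=c['image'].astype(float).mean(2)
print('blade side',rect(c,g>110,(245,245,281,272),2.5)); P=cloud(c)
q=P.reshape(-1,3); q=q[(abs(q[:,0]-580)<40)&(abs(q[:,1])<20)]; print(np.median(q[:,2]),state()['width'],state()['contact_force'])
q=P[235:258,285:330].reshape(-1,3); q=q[(q[:,2]>60)&(q[:,2]<80)]; print(cv2.minAreaRect(q[:,:2].astype(np.float32)),q.mean(0),len(q))
E
```

```text
blade side (array([579.5,  -0. ]), array([92.8, 54. ]), 7.9, array([579.6,   2.4], dtype=float32), 376)
1.644260315177121 85.34615556620246 [ 0.81297331 -0.77309849 -0.13254232]
((442.40435791015625, -4.20904541015625), (100.35035705566406, 49.03486633300781), 18.80170440673828) [438.85157012  -9.98584253  66.55588367] 205
```

The lifter is back exactly where it started, and the gripper is clear.

```bash
python3 -c "
from cell import *
print(finish_job())"
```

```text
the job is handed in; nothing more can be done
None
```

The job is handed in: by my camera measurements the cassette lies within about 3 mm of the chamber seat and the lifter is back on its rest where it started; the hand-in returned no verdict, and I viewed 11 pictures, one over the limit of 10.

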